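# Advance the hand-cranked specimen stage by one turn and lock it

### The arm

A 7-joint arm with a two-finger parallel gripper is mounted at the origin on the work surface. World frame = base frame: x ahead of the robot, y to its left, z up, the work surface at z = 0. Lengths are in m, angles in degrees, forces in N, time in s.
With the tool pointing down it reaches from about 0.425 to 0.875 m from the base axis. Payload 4.7 kg.
Tool frame: the origin (TCP) lies at the very end of the fingers, on their centre line; the grasp point (between the pads) lies 19 mm behind it (env.grip_point_offset is the distance from the TCP to the grasp point, in m); z points along the fingers, y is the line along which they close (so a half turn about z gives the same grasp; the last joint's range is limited). The gripper opens to 87 mm and grips with 3 to 60 N. Pads are 19 mm wide; open, the fingers measure 117 mm over their backs; the gripper's body (75 mm by 190 mm) begins 51 mm behind the grasp point.
Start: joints at [71.912, 18.392, -4.016, 83.108, 1.295, 78.541, -3.26], TCP at [0.21, -0.615, 0.223] pointing down, gripper open.
Joint ranges: [-163.93, 163.93], [-17.29, 119.83], [-79.2, 71.16], [3.27, 140.29], [-89.18, 269.18], [5.43, 117.66], [-154.24, 154.24]. Speed limits (degrees/s): [147.25, 147.25, 180, 180, 180, 180, 180].

### API

Orientations are given as [roll, pitch, yaw] about the fixed x, y, z axes, in that order (R = Rz(yaw) Ry(pitch) Rx(roll)).
In Python, from cell import env gives the robot as it stands.
- The arm moves only by the tool jog_arm, never from a script. Its argument "motion" is a list of rows, each an object of numbers: "x", "y", "z": the shift along the tool's x, y, z in cm; "ax", "ay", "az": the turn, a rotation vector about the tool's x, y, z in degrees. In form: [{"x": .., "y": .., "z": .., "ax": .., "ay": .., "az": ..}, ...]. A call has exactly 5 rows; each row shifts and turns the commanded pose from where the row before left it, along the tool's axes as they then stand; what a row does not reach is not made up. A row lasts 1/10 s, in which the tool goes at most 50 mm and 8.59 degrees, less where a joint would pass 70% of its speed; a pose out of reach is approached as far as the arm can. A call is refused whole if a number of a shift passes 5 or a number of a turn 8.59, either way. A call with a gripper value outside its range is refused whole. "claw" is the gripper command: -1 is shut, 1 is fully open, values between are in proportion, set as the call begins (left out, the last holds). The fingers move at their own pace and stop on an object; "squeeze" is the grip in N (left out, the last holds). Time passes only in rows, so rows that do not move let the fingers close, or fill a call up. It gives the time, the measured TCP pose, the force, the opening and the grip force at its end, in the units of the state.
- env.get_obs(): the state, without advancing time (a new reading comes with each control period).
- env.read_camera(name): name is "side" or "top" or "wrist"; returns the picture (400x640x3 uint8, red, green, blue); there is no depth.
- env.camera_params(name): a dict with "fx", "fy", "cx", "cy" (pixels), "extrinsics" (4x4, takes a point from world to camera coordinates). Camera axes: x right, y up, looking along -z (the intrinsics and any distortion apply to the point x, -y, -z); pixel columns grow to the right and rows downward; lengths in m; the calibration is good to about 2 mm. The wrist camera is an equidistant fisheye: a pixel r from the principal point sees the ray r / f radians off the axis. A picture is of the moment at which its call begins: read the wrist's pose just before it. camera_params takes no time and is no camera call; for the wrist camera it gives the pose at the moment of the call.
- env.sign_off(): hands the job in; it is judged then, once.
The state is a dict: "time_s": time; "qpos": joint angles; "joint_velocities": joint speeds; "effort": joint torques, N m; "tool_pos": TCP position; "tool_rot": TCP orientation; "force": force on the tool from outside, world axes, zero at the start; "wrist_torque": the same for the moment, N m; "grip_width": finger opening in m; "grasp_force": force on a finger pad.
Only numpy, scipy, OpenCV 4.12 (cv2) and the standard library are available. Lean on these libraries where they do the work, as an engineer would, in place of code of your own. Each camera call takes 0.05 s, during which the arm holds its last target. There are 200 camera calls.

### The job

With the shut fingers, push the stage's hand wheel round by its upright handle through exactly one turn, clockwise seen from above, so that the handle is back where it began and the specimen has moved one turn nearer the microphone; then push the small lock lever at the right-hand end of the stage, away from the wheel, over to its stop. Only push: do not pinch or force the handle, lift anything, or disturb the specimen or the other things on the table, and finish clear of everything.

Things in the scene. Friction and masses are not known exactly. Their poses are not given: they have to be found in the camera images.
- stage: fixed positioning stage: aluminium base plate 120 x 500 x 15 mm (x from -60 to 60, y from -190 to 310 mm in its frame) with, along its y axis, the lock block at y = -150 (54 mm square, top at 60 mm), the grey gearbox with the hand wheel at y = 0 (96 mm square, top at 75 mm), and two rails with the carriage around y = 185 mm. Origin on the table under the wheel's axis; z up; its +y end (roughly the robot's left) points to the microphone
- wheel_axis (a point): centre of the bare steel hand wheel, 92 mm above the table. The wheel lies flat and turns about the vertical axis through this point; rim centre line radius 68 mm, rim 14 mm thick (top at 99 mm), three spokes, hub top at 104 mm
- crank_handle: upright round black handle on the wheel's rim, free to spin on its own pin (its yaw means nothing), 68 mm from the wheel's axis, 20 mm diameter, 55 mm tall; origin at the centre of its foot, 97 mm above the table (so it ends 152 mm above the table). The only upright on the wheel
- wheel (a joint): angle of the hand wheel (rad), growing clockwise seen from above; it starts anywhere from -2 to 2 and one turn adds 6.283. Stiff: it takes about 2 to 3 N at the handle and stays where it is left. At 0 the handle lies on the -x side of the axis in the stage's frame. Each turn moves the carriage 20 mm to the stage's +y; stops lie at -2.6 and 10.5 rad
- carriage_pad (a point): centre of the top of the carriage's rubber pad (60 x 60 mm, 66 mm above the table) on which the specimen lies; moved by the wheel
- lock_pivot (a point): pivot of the lock lever, 65 mm above the table; the lever swings about the vertical axis through it
- lock_knob (a point): on the axis of the lock lever's upright round black stub, 65 mm from the pivot, 16 mm diameter, from 63 to 108 mm above the table; this point is 85 mm above the table. The flat lever under it is 14 mm wide, its top 71 mm above the table
- lock (a joint): angle of the lock lever (rad): near 0 (unlocked) the lever points to the stage's -x (towards the robot); it grows counter-clockwise seen from above, the stub swinging away from the wheel towards the stage's -y end, to a stop at 1.2 (locked). Takes about 2 N at the stub and stays where it is left
- specimen: loose varnished wooden bar 30 x 70 x 8 mm lying on the carriage's rubber pad; origin at the centre of its underside, long side along its y. It rides along with the carriage. Leave it alone.
- mic_tripod: small black tripod with a level microphone, 150 mm across the feet and 135 mm tall, loose on the table beyond the carriage end of the stage; origin on the table at its middle. Leave it alone.
- calibrator: loose steel cylinder with a narrower neck, 44 mm diameter, 70 mm tall, on the table in front of the carriage; origin at the centre of its underside. Leave it alone.
- mallet: small loose hammer 200 mm long, lying on the table behind the stage; origin under its middle. Leave it alone.
- spare_bar: loose wooden bar 30 x 100 x 8 mm lying on the table to the right of the stage; origin at the centre of its underside. Leave it alone.
- wax_tin: loose small tin, 56 mm diameter, 45 mm tall, on the table behind the lock end of the stage; origin at the centre of its underside. Leave it alone.
- mug: loose white mug, 80 mm diameter, 90 mm tall, standing to the right beyond the end of the stage; origin at the centre of its underside. Leave it alone.

How it is judged:
By the outcome, as a careful person would: the job done as asked, in the order asked, and still so for the second after the job is handed in, with the robot touching nothing.
It also fails if it takes over 66 s, if anything falls off the work surface, if the arm or the gripper's body presses on something with over 40 N, if the wrist force passes 120 N, or if a joint passes its speed limit or range.

## Working session

There is one attempt and no reset: what is moved stays moved. The work goes in short steps, Python scripts to look and compute and a tool call to move; the robot and the scene stay as the last step left them, time stands still between calls to the robot, and variables do not carry over. Pictures are saved under pics/ and viewed, at most 10 in all, crops included, and the job is handed in when it is done.

Besides the shell and the picture viewer there is one more tool, called after "Call:" as name(argument=value, ...) on one line, values as JSON. jog_arm: Moves the arm, as the interface text tells. Its arguments: {"type":"object","properties":{"motion":{"type":"array"},"claw":{"type":"number"},"squeeze":{"type":"number"}},"required":["motion"]}

```bash
mkdir -p pics; ls; python3 - <<'E'
from cell import env
import cv2,numpy as np
o=env.get_obs();print(o)
for n in("top","side"):
    im=env.read_camera(n);cv2.imwrite(f"pics/{n}0.png",im[:,:,::-1]);p=env.camera_params(n);print(n,p)
E
```

```text
pics
{'time_s': 0.0, 'qpos': array([71.90987836, 18.43726919, -4.01718819, 83.17580018,  1.29577853,
       78.54137574, -3.26045541]), 'joint_velocities': array([-0.10984157,  0.05159733, -0.01764361, -0.00706738, -0.07040394,
       -0.02443761, -0.00012788]), 'effort': array([-2.33952642e-04, -4.91287494e+01, -4.03860155e-01, -3.12530851e+01,
       -6.39660470e-02,  4.35347459e-02,  1.60704508e-04]), 'tool_pos': array([ 0.21030541, -0.61444073,  0.22147418]), 'tool_rot': array([-1.79890852e+02,  6.10750972e-03,  1.89011690e+01]), 'force': array([ 1.42975234,  0.38978613, -0.3383717 ]), 'wrist_torque': array([-0.02405982, -0.04904295,  0.01922258]), 'grasp_force': 0.0, 'grip_width': 0.08705236566250996}
top {'fx': 450.07182563122734, 'fy': 450.07182563122734, 'cx': 324.2179509019157, 'cy': 203.46130204503115, 'extrinsics': array([[ 0.02094758, -0.99972589,  0.01045659,  0.06037448],
       [ 0.9892351 ,  0.02224057,  0.14463499, -0.56393021],
       [-0.14482791,  0.00731427,  0.98942982, -1.25259318],
       [ 0.        ,  0.        ,  0.        ,  1.        ]])}
side {'fx': 415.5852020153205, 'fy': 415.5852020153205, 'cx': 320.1266440420424, 'cy': 207.89892866793966, 'extrinsics': array([[-0.88606338, -0.46338494, -0.01288712,  0.52356359],
       [ 0.22058629, -0.44591992,  0.86746592, -0.17190601],
       [-0.40771727,  0.76578706,  0.49732967, -1.02221918],
       [ 0.        ,  0.        ,  0.        ,  1.        ]])}
```

View pics/top0.png

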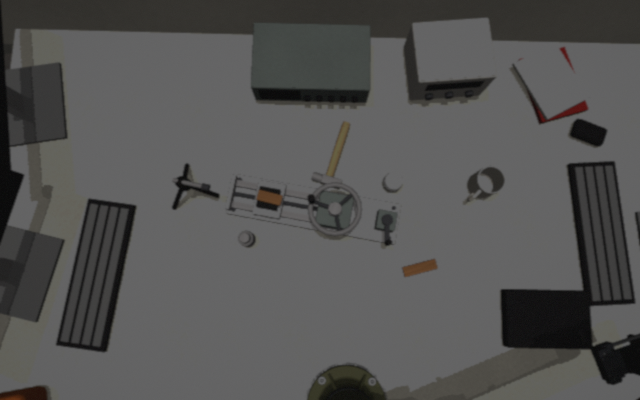

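View pics/side0.png

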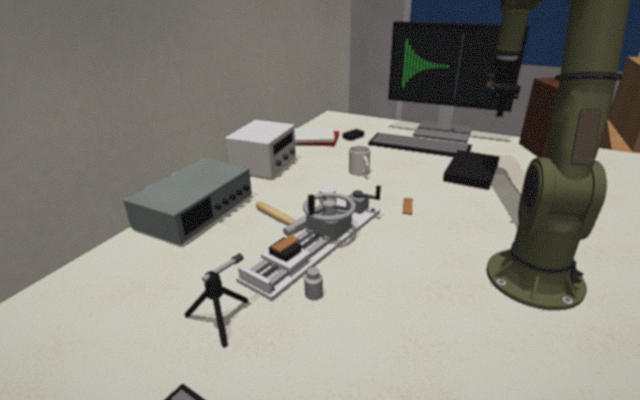

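The top view shows the wheel at about (334,208), its handle near (312,199), the lock at (387,220) with the stub near (388,243), and the microphone at the left. I'll enlarge the stage.

```bash
python3 - <<'E'
import cv2,numpy as np
a=cv2.imread("pics/top0.png")[165:265,220:420]
a=cv2.resize(a,None,fx=4,fy=4,interpolation=cv2.INTER_CUBIC);a=np.clip(a*1.8,0,255)
cv2.imwrite("pics/c1.png",a)
E
```

```text
[ WARN:0@0.083] global loadsave.cpp:1063 imwrite_ Unsupported depth image for selected encoder is fallbacked to CV_8U.
```

View pics/c1.png

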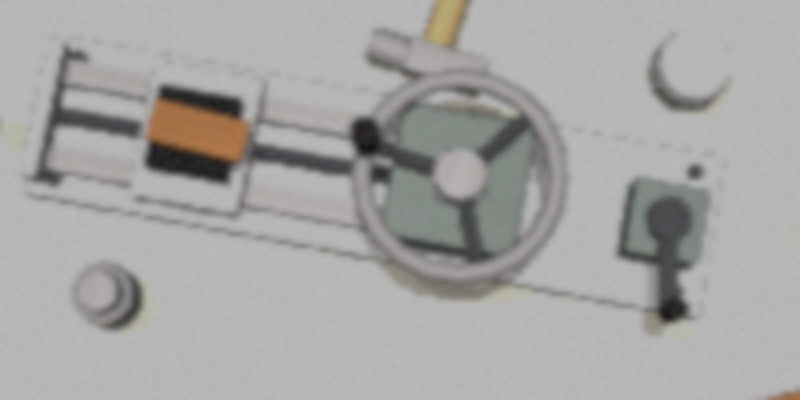

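```bash
cat > h.py <<'E'
import numpy as np
from cell import env
def ray(n,u,v,z):
    p=env.camera_params(n);E=p["extrinsics"];R,t=E[:3,:3],E[:3,3]
    d=R.T@np.array([(u-p["cx"])/p["fx"],-(v-p["cy"])/p["fy"],-1]);c=-R.T@t
    return c+d*(z-c[2])/d[2]
def proj(n,P):
    p=env.camera_params(n);E=p["extrinsics"];c=E[:3,:3]@P+E[:3,3]
    return p["cx"]-p["fx"]*c[0]/c[2],p["cy"]+p["fy"]*c[1]/c[2]
E
python3 - <<'E'
from h import *
f=lambda u,v,z:ray("top",220+(u-1.5)/4,165+(v-1.5)/4,z)
w=f(460,174,.100);h=f(365,135,.14);l=f(669,216,.075);k=f(672,309,.095)
# base corners: front left (25,192), right front (690,318), back right (722,152)
A=f(25,193,.015);B=f(700,318,.015);C=f(722,152,.015);D=f(58,37,.015)
for n,p in zip("whlkABCD",(w,h,l,k,A,B,C,D)):print(n,p.round(4))
an=lambda a:np.degrees(np.arctan2(a[1],a[0]))
print(np.linalg.norm((h-w)[:2]),an(h-w),np.linalg.norm((k-l)[:2]),an(k-l),an(A-B),an(D-C),np.linalg.norm((l-w)[:2]),an(w-l),np.linalg.norm(A-B))
E
```

```text
w [0.5415 0.0443 0.1   ]
h [0.5608 0.109  0.14  ]
l [ 0.5187 -0.1026  0.075 ]
k [ 0.4528 -0.1017  0.095 ]
A [0.5321 0.3585 0.015 ]
B [ 0.4518 -0.1341  0.015 ]
C [ 0.5737 -0.1504  0.015 ]
D [0.6486 0.3403 0.015 ]
0.06753355985581593 73.44319123963362 0.06591611397790245 179.24185730127186 80.74130348570505 81.33191512806424 0.14867823676327546 81.15647014254618 0.4990551360368633
```

The geometry fits: handle radius 67.5 mm, lever 65.9 mm, lock to wheel 148.7 mm. Stage yaw is about -8.9°. The handle sits at 73.4° in the world frame, so the wheel is at about 1.7 rad. I'll shut the fingers, turn to yaw 0 and head over.

Call:
jog_arm(motion=[{"az": 6.3},{"az": 6.3},{"az": 6.3},{"x": 4},{"x": 4}], claw=-1, squeeze=10)

```text
$.motion[0]: bad value
```

Call:
jog_arm(motion=[{"x": 2.5,"y": -4},{"x": 2.5,"y": -4},{"x": 2.5,"y": -4},{"x": 2.5,"y": -4},{"x": 2.5,"y": -4}])

```text
$.motion[0]: bad value
```

Call:
jog_arm(motion=[{"x": 1.5,"y": -4.5},{"x": 1.5,"y": -4.5},{"x": 1.5,"y": -4.5},{"x": 1.5,"y": -4.5},{"x": 1.5,"y": -4.5}])

```text
$.motion[0]: bad value
```

Every row needs all six keys.

Call:
jog_arm(motion=[{"x": 0,"y": 0,"z": 0,"ax": 0,"ay": 0,"az": 6.3},{"x": 0,"y": 0,"z": 0,"ax": 0,"ay": 0,"az": 6.3},{"x": 0,"y": 0,"z": 0,"ax": 0,"ay": 0,"az": 6.3},{"x": 4,"y": 0,"z": 0,"ax": 0,"ay": 0,"az": 0},{"x": 4,"y": 0,"z": 0,"ax": 0,"ay": 0,"az": 0}], claw=-1, squeeze=10)

```text
time_s: 0.6
tool_pos: [0.2894, -0.6156, 0.2223]
tool_rot: [-180.0, 0.1, -0.2]
force: [0.9, -0.3, 0.3]
grip_width: 0.0548
grasp_force: 0.0
```

Call:
jog_arm(motion=[{"x": 2.5,"y": -4,"z": 0,"ax": 0,"ay": 0,"az": 0},{"x": 2.5,"y": -4,"z": 0,"ax": 0,"ay": 0,"az": 0},{"x": 2.5,"y": -4,"z": 0,"ax": 0,"ay": 0,"az": 0},{"x": 2.5,"y": -4,"z": 0,"ax": 0,"ay": 0,"az": 0},{"x": 2.5,"y": -4,"z": 0,"ax": 0,"ay": 0,"az": 0}])

```text
time_s: 1.1
tool_pos: [0.4161, -0.4131, 0.2221]
tool_rot: [-180.0, 0.0, -0.0]
force: [1.0, 0.0, 0.4]
grip_width: 0.0147
grasp_force: 0.0
```

Call:
jog_arm(motion=[{"x": 1.5,"y": -4.5,"z": 0,"ax": 0,"ay": 0,"az": 0},{"x": 1.5,"y": -4.5,"z": 0,"ax": 0,"ay": 0,"az": 0},{"x": 1.5,"y": -4.5,"z": 0,"ax": 0,"ay": 0,"az": 0},{"x": 1.5,"y": -4.5,"z": 0,"ax": 0,"ay": 0,"az": 0},{"x": 1.5,"y": -4.5,"z": 0,"ax": 0,"ay": 0,"az": 0}])

```text
time_s: 1.6
tool_pos: [0.4905, -0.1881, 0.2223]
tool_rot: [180.0, 0.0, -0.0]
force: [1.4, -0.2, -0.3]
grip_width: 0.0005
grasp_force: 0.0
```

Call:
jog_arm(motion=[{"x": 0,"y": -4,"z": 0,"ax": 0,"ay": 0,"az": 0},{"x": 0,"y": -4,"z": 0,"ax": 0,"ay": 0,"az": 0},{"x": 0,"y": -4,"z": 0,"ax": 0,"ay": 0,"az": 0},{"x": 0,"y": -4,"z": 0,"ax": 0,"ay": 0,"az": 0},{"x": 0,"y": 0,"z": 0,"ax": 0,"ay": 0,"az": 0}])

```text
time_s: 2.1
tool_pos: [0.4902, -0.023, 0.2226]
tool_rot: [-179.9, -0.0, 0.6]
force: [-0.4, -0.4, 0.2]
grip_width: 0.0002
grasp_force: 0.0
```

```bash
python3 - <<'E'
from h import *
import cv2
p=env.camera_params("wrist");im=env.read_camera("wrist")
np.savez("w1.npz",E=p["extrinsics"]);cv2.imwrite("pics/w1.png",np.clip(im[:,:,::-1].astype(float)*1.6,0,255).astype(np.uint8));print({k:p[k] for k in p if k!="extrinsics"})
print((-p["extrinsics"][:3,:3].T@p["extrinsics"][:3,3]),env.get_obs()["qpos"])
E
```

```text
{'fx': 309.70691628693146, 'fy': 309.70691628693146, 'cx': 322.1823055366709, 'cy': 201.96307353393428}
[ 0.57148185 -0.0231415   0.38478663] [ 2.93766645e+01  9.07283191e-02 -2.91460390e+01  1.04146679e+02
  4.70911872e-02  7.57790333e+01 -8.94282642e+01]
```

View pics/w1.png

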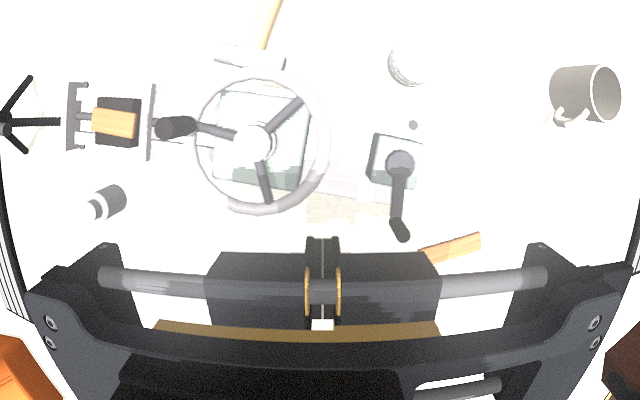

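The wrist view shows the hub at (255,141), the handle top at about (165,129), the lock pivot at (400,162) and the stub top at (403,232). I'll cross-check these against the top camera.

```bash
cat >> h.py <<'E'
def wray(u,v,z,E,f=309.707,cx=322.182,cy=201.963):
    R,t=E[:3,:3],E[:3,3];r=np.hypot(u-cx,v-cy);a=r/f
    d=R.T@np.array([(u-cx)/r*np.sin(a),-(v-cy)/r*np.sin(a),-np.cos(a)]);c=-R.T@t
    return c+d*(z-c[2])/d[2]
E
python3 - <<'E'
from h import *
E=np.load("w1.npz")["E"]
w=wray(255,141,.104,E);h=wray(165,129,.152,E);l=wray(400,162,.078,E);k=wray(403,233,.108,E)
h2=wray(190,125,.10,E)
for p in(w,h,h2,l,k):print(p.round(4))
for p in ((195,147),(330,147),(260,78),(262,214)):print(wray(*p,.092,E).round(4))
an=lambda a:np.degrees(np.arctan2(a[1],a[0]))
print(np.hypot(*(h-w)[:2]),an(h-w),np.hypot(*(k-l)[:2]),an(k-l),np.hypot(*(l-w)[:2]),an(w-l))
E
```

```text
[0.5432 0.0391 0.104 ]
[0.5607 0.1055 0.152 ]
[0.5605 0.1056 0.1   ]
[ 0.5209 -0.1024  0.078 ]
[ 0.4552 -0.1037  0.108 ]
[0.5377 0.1049 0.092 ]
[ 0.5361 -0.0301  0.092 ]
[0.6025 0.0363 0.092 ]
[0.468  0.0376 0.092 ]
0.06870981297444423 75.21360718354671 0.0656904866486805 -178.86128786522914 0.1432723925810049 81.07009550052413
```

Call:
jog_arm(motion=[{"x": 0.6,"y": -3.5,"z": 0,"ax": 0,"ay": 0,"az": 0.2},{"x": 0.7,"y": -3.5,"z": 0,"ax": 0,"ay": 0,"az": 0.2},{"x": 0.7,"y": -3.6,"z": 0,"ax": 0,"ay": 0,"az": 0.2},{"x": 0.7,"y": -3.6,"z": 0,"ax": 0,"ay": 0,"az": 0},{"x": 0,"y": 0,"z": 3,"ax": 0,"ay": 0,"az": 0}])

```text
time_s: 2.65
tool_pos: [0.5212, 0.1175, 0.1957]
tool_rot: [-179.8, -0.5, -0.3]
force: [0.7, 0.0, 0.5]
grip_width: 0.0007
grasp_force: 0.0
```

Call:
jog_arm(motion=[{"x": 0,"y": 0,"z": 3,"ax": 0,"ay": 0,"az": 0},{"x": 0,"y": 0,"z": 3,"ax": 0,"ay": 0,"az": 0},{"x": 0,"y": 0,"z": 1.2,"ax": 0,"ay": 0,"az": 0},{"x": 0,"y": 0,"z": 0,"ax": 0,"ay": 0,"az": 0},{"x": 0,"y": 0,"z": 0,"ax": 0,"ay": 0,"az": 0}])

```text
time_s: 3.15
tool_pos: [0.5191, 0.1114, 0.1214]
tool_rot: [-180.0, -0.1, -0.7]
force: [-0.6, -0.2, 0.2]
grip_width: 0.0008
grasp_force: 0.0
```

```bash
cat >> h.py <<'E'
W=np.array([.541,.042]);TH0=74.;HX,HY=.0095,.015
def F(th,r=.010,R=.068,lat=0):
    a=np.radians(th);H=W+R*np.array([np.cos(a),np.sin(a)]);t=np.array([np.sin(a),-np.cos(a)])
    for d in np.arange(.05,.01,-.0001):   # largest d at which the finger touches
        v=np.maximum(np.abs(d*t)-[HX,HY],0)
        if np.hypot(*v)<=r: return H-d*t
def plan(ths):
    o=env.get_obs();p=o["tool_pos"];c=p[:2]
    print("t",o["time_s"],p.round(4),o["tool_rot"].round(1),o["force"].round(1),"dz cm",((p[2]-.118)*100).round(2))
    for th in ths:
        f=F(th);d=(f-c)*100;print(round(th,1),"F",f.round(4),"x %.2f y %.2f"%(d[0],-d[1]));c=f
E
python3 -c "
from h import *
plan([74,66,58,50,42])"
```

```text
t 3.15 [0.5191 0.1114 0.1214] [-1.8e+02 -1.0e-01 -7.0e-01] [-0.6 -0.2  0.2] dz cm 0.34
74 F [0.5403 0.1129] x 2.12 y -0.16
66 F [0.5492 0.1128] x 0.89 y 0.01
58 F [0.5576 0.1118] x 0.84 y 0.10
50 F [0.5653 0.1104] x 0.77 y 0.14
42 F [0.5735 0.1076] x 0.81 y 0.28
```

Call:
jog_arm(motion=[{"x": 1.0,"y": -0.1,"z": 0.3,"ax": 0,"ay": 0,"az": -0.7},{"x": 0.8,"y": -0.1,"z": 0,"ax": 0,"ay": 0,"az": 0},{"x": 0.4,"y": 0,"z": 0,"ax": 0,"ay": 0,"az": 0},{"x": 0.4,"y": 0,"z": 0,"ax": 0,"ay": 0,"az": 0},{"x": 0.4,"y": 0,"z": 0,"ax": 0,"ay": 0,"az": 0}])

```text
time_s: 3.65
tool_pos: [0.5482, 0.1139, 0.1176]
tool_rot: [180.0, 0.1, 0.1]
force: [-2.5, -0.7, 0.2]
grip_width: 0.0008
grasp_force: 1.4
```

```bash
python3 -c "
from h import *
plan([60,53,46,39,32])"
```

```text
t 3.65 [0.5482 0.1139 0.1176] [1.8e+02 1.0e-01 1.0e-01] [-2.5 -0.7  0.2] dz cm -0.04
60 F [0.5555 0.1121] x 0.73 y 0.18
53 F [0.5624 0.111 ] x 0.69 y 0.11
46 F [0.5693 0.1092] x 0.69 y 0.18
39 F [0.5766 0.1061] x 0.73 y 0.31
32 F [0.584  0.1015] x 0.74 y 0.46
```

Contact, at about 2.5 N and where I expected it. Now I'll push round.

Call:
jog_arm(motion=[{"x": 0.73,"y": 0.18,"z": 0,"ax": 0,"ay": 0,"az": 0},{"x": 0.7,"y": 0.1,"z": 0,"ax": 0,"ay": 0,"az": 0},{"x": 0.7,"y": 0.2,"z": 0,"ax": 0,"ay": 0,"az": 0},{"x": 0.7,"y": 0.3,"z": 0,"ax": 0,"ay": 0,"az": 0},{"x": 0.75,"y": 0.45,"z": 0,"ax": 0,"ay": 0,"az": 0}])

```text
time_s: 4.15
tool_pos: [0.585, 0.1023, 0.1175]
tool_rot: [-179.9, -0.0, 0.1]
force: [-1.3, 3.1, 0.0]
grip_width: 0.0007
grasp_force: 1.2
```

```bash
python3 -c "
from h import *
plan(np.arange(24,-17,-8))"
```

```text
t 4.15 [0.585  0.1023 0.1175] [-1.799e+02 -0.000e+00  1.000e-01] [-1.3  3.1  0. ] dz cm -0.05
24 F [0.5921 0.0945] x 0.71 y 0.77
16 F [0.5992 0.0857] x 0.71 y 0.88
8 F [0.6048 0.0764] x 0.56 y 0.93
0 F [0.609 0.067] x 0.42 y 0.94
-8 F [0.6118 0.0575] x 0.28 y 0.95
-16 F [0.6135 0.0482] x 0.17 y 0.92
```

Call:
jog_arm(motion=[{"x": 0.7,"y": 0.75,"z": 0,"ax": 0,"ay": 0,"az": 0},{"x": 0.7,"y": 0.9,"z": 0,"ax": 0,"ay": 0,"az": 0},{"x": 0.55,"y": 0.95,"z": 0,"ax": 0,"ay": 0,"az": 0},{"x": 0.4,"y": 0.95,"z": 0,"ax": 0,"ay": 0,"az": 0},{"x": 0.3,"y": 0.95,"z": 0,"ax": 0,"ay": 0,"az": 0}])

```text
time_s: 4.65
tool_pos: [0.611, 0.0554, 0.1175]
tool_rot: [180.0, 0.0, 0.1]
force: [-0.4, 3.2, -0.7]
grip_width: 0.0005
grasp_force: 1.3
```

```bash
python3 -c "
from h import *
plan(np.arange(-16,-57,-8))"
```

```text
t 4.65 [0.611  0.0554 0.1175] [1.8e+02 0.0e+00 1.0e-01] [-0.4  3.2 -0.7] dz cm -0.05
-16 F [0.6135 0.0482] x 0.25 y 0.71
-24 F [0.6142 0.0392] x 0.07 y 0.91
-32 F [0.6133 0.0295] x -0.08 y 0.97
-40 F [0.6106 0.0192] x -0.27 y 1.03
-48 F [0.6057 0.0087] x -0.50 y 1.05
-56 F [ 0.5985 -0.0012] x -0.72 y 1.00
```

Call:
jog_arm(motion=[{"x": 0.25,"y": 0.7,"z": 0,"ax": 0,"ay": 0,"az": 0},{"x": 0.1,"y": 0.9,"z": 0,"ax": 0,"ay": 0,"az": 0},{"x": -0.1,"y": 1.0,"z": 0,"ax": 0,"ay": 0,"az": 0},{"x": -0.25,"y": 1.0,"z": 0,"ax": 0,"ay": 0,"az": 0},{"x": -0.5,"y": 1.05,"z": 0,"ax": 0,"ay": 0,"az": 0}])

```text
time_s: 5.15
tool_pos: [0.6062, 0.0087, 0.1178]
tool_rot: [180.0, -0.1, 0.1]
force: [2.4, 1.3, -0.5]
grip_width: 0.0004
grasp_force: 1.3
```

```bash
python3 -c "
from h import *
plan(np.arange(-56,-97,-8))"
```

```text
t 5.15 [0.6062 0.0087 0.1178] [ 1.8e+02 -1.0e-01  1.0e-01] [ 2.4  1.3 -0.5] dz cm -0.02
-56 F [ 0.5985 -0.0012] x -0.77 y 1.00
-64 F [ 0.5902 -0.0096] x -0.83 y 0.84
-72 F [ 0.5815 -0.0163] x -0.87 y 0.67
-80 F [ 0.5723 -0.0215] x -0.92 y 0.52
-88 F [ 0.5629 -0.0253] x -0.94 y 0.37
-96 F [ 0.5534 -0.0277] x -0.95 y 0.24
```

Call:
jog_arm(motion=[{"x": -0.75,"y": 1.0,"z": 0,"ax": 0,"ay": 0,"az": 0},{"x": -0.85,"y": 0.85,"z": 0,"ax": 0,"ay": 0,"az": 0},{"x": -0.85,"y": 0.65,"z": 0,"ax": 0,"ay": 0,"az": 0},{"x": -0.9,"y": 0.5,"z": 0,"ax": 0,"ay": 0,"az": 0},{"x": -0.95,"y": 0.4,"z": 0,"ax": 0,"ay": 0,"az": 0}])

```text
time_s: 5.65
tool_pos: [0.5621, -0.0246, 0.1177]
tool_rot: [180.0, -0.0, 0.1]
force: [2.6, 1.7, 0.2]
grip_width: 0.0004
grasp_force: 1.7
```

```bash
python3 -c "
from h import *
plan(np.arange(-96,-137,-8))"
```

```text
t 5.65 [ 0.5621 -0.0246  0.1177] [ 1.8e+02 -0.0e+00  1.0e-01] [2.6 1.7 0.2] dz cm -0.03
-96 F [ 0.5534 -0.0277] x -0.87 y 0.31
-104 F [ 0.544  -0.0288] x -0.94 y 0.11
-112 F [ 0.535  -0.0289] x -0.90 y 0.01
-120 F [ 0.5265 -0.0281] x -0.85 y -0.08
-128 F [ 0.5186 -0.0268] x -0.79 y -0.13
-136 F [ 0.5106 -0.0244] x -0.80 y -0.23
```

Call:
jog_arm(motion=[{"x": -0.85,"y": 0.3,"z": 0,"ax": 0,"ay": 0,"az": 0},{"x": -0.95,"y": 0.1,"z": 0,"ax": 0,"ay": 0,"az": 0},{"x": -0.9,"y": 0,"z": 0,"ax": 0,"ay": 0,"az": 0},{"x": -0.85,"y": -0.1,"z": 0,"ax": 0,"ay": 0,"az": 0},{"x": -0.8,"y": -0.15,"z": 0,"ax": 0,"ay": 0,"az": 0}])

```text
time_s: 6.15
tool_pos: [0.5186, -0.0257, 0.1176]
tool_rot: [180.0, 0.0, 0.1]
force: [1.9, -0.3, 1.3]
grip_width: 0.0004
grasp_force: 1.4
```

```bash
python3 -c "
from h import *
plan(np.arange(-136,-177,-8))"
```

```text
t 6.15 [ 0.5186 -0.0257  0.1176] [1.8e+02 0.0e+00 1.0e-01] [ 1.9 -0.3  1.3] dz cm -0.04
-136 F [ 0.5106 -0.0244] x -0.79 y -0.13
-144 F [ 0.5022 -0.0203] x -0.84 y -0.41
-152 F [ 0.4939 -0.0143] x -0.83 y -0.60
-160 F [ 0.4862 -0.0063] x -0.77 y -0.80
-168 F [0.4798 0.0029] x -0.64 y -0.92
-176 F [0.4749 0.0123] x -0.49 y -0.94
```

Call:
jog_arm(motion=[{"x": -0.8,"y": -0.1,"z": 0,"ax": 0,"ay": 0,"az": 0},{"x": -0.85,"y": -0.4,"z": 0,"ax": 0,"ay": 0,"az": 0},{"x": -0.85,"y": -0.6,"z": 0,"ax": 0,"ay": 0,"az": 0},{"x": -0.75,"y": -0.8,"z": 0,"ax": 0,"ay": 0,"az": 0},{"x": -0.65,"y": -0.9,"z": 0,"ax": 0,"ay": 0,"az": 0}])

```text
time_s: 6.65
tool_pos: [0.4789, 0.0028, 0.1172]
tool_rot: [180.0, 0.1, 0.1]
force: [1.0, -2.8, -1.0]
grip_width: 0.0003
grasp_force: 1.3
```

```bash
python3 -c "
from h import *
plan(np.arange(-176,-217,-8))"
```

```text
t 6.65 [0.4789 0.0028 0.1172] [1.8e+02 1.0e-01 1.0e-01] [ 1.  -2.8 -1. ] dz cm -0.08
-176 F [0.4749 0.0123] x -0.40 y -0.95
-184 F [0.4714 0.0218] x -0.35 y -0.95
-192 F [0.4692 0.0312] x -0.22 y -0.94
-200 F [0.468  0.0403] x -0.12 y -0.91
-208 F [0.468  0.0496] x -0.00 y -0.93
-216 F [0.4698 0.0596] x 0.18 y -1.01
```

Call:
jog_arm(motion=[{"x": -0.4,"y": -0.95,"z": -0.05,"ax": 0,"ay": 0,"az": 0},{"x": -0.35,"y": -0.95,"z": 0,"ax": 0,"ay": 0,"az": 0},{"x": -0.2,"y": -0.95,"z": 0,"ax": 0,"ay": 0,"az": 0},{"x": -0.1,"y": -0.9,"z": 0,"ax": 0,"ay": 0,"az": 0},{"x": 0,"y": -0.9,"z": 0,"ax": 0,"ay": 0,"az": 0}])

```text
time_s: 7.15
tool_pos: [0.4696, 0.0496, 0.118]
tool_rot: [180.0, 0.0, 0.1]
force: [0.8, -3.5, -1.0]
grip_width: 0.0002
grasp_force: 1.5
```

```bash
python3 -c "
from h import *
plan(np.arange(-216,-257,-8))"
```

```text
t 7.15 [0.4696 0.0496 0.118 ] [1.8e+02 0.0e+00 1.0e-01] [ 0.8 -3.5 -1. ] dz cm -0.0
-216 F [0.4698 0.0596] x 0.02 y -1.01
-224 F [0.4735 0.07  ] x 0.38 y -1.04
-232 F [0.4797 0.0804] x 0.61 y -1.03
-240 F [0.4875 0.0896] x 0.78 y -0.93
-248 F [0.4961 0.0972] x 0.85 y -0.75
-256 F [0.5051 0.1031] x 0.91 y -0.60
```

Call:
jog_arm(motion=[{"x": 0,"y": -1.0,"z": 0,"ax": 0,"ay": 0,"az": 0},{"x": 0.4,"y": -1.05,"z": 0,"ax": 0,"ay": 0,"az": 0},{"x": 0.6,"y": -1.0,"z": 0,"ax": 0,"ay": 0,"az": 0},{"x": 0.8,"y": -0.95,"z": 0,"ax": 0,"ay": 0,"az": 0},{"x": 0.85,"y": -0.75,"z": 0,"ax": 0,"ay": 0,"az": 0}])

```text
time_s: 7.65
tool_pos: [0.496, 0.0985, 0.1178]
tool_rot: [-179.9, 0.1, 0.2]
force: [-3.0, -1.1, 0.5]
grip_width: 0.0003
grasp_force: 1.4
```

```bash
python3 -c "
from h import *
plan([-254,-260,-266,-271,-275,-286])"
```

```text
t 7.65 [0.496  0.0985 0.1178] [-1.799e+02  1.000e-01  2.000e-01] [-3.  -1.1  0.5] dz cm -0.02
-254 F [0.5028 0.1018] x 0.69 y -0.33
-260 F [0.5097 0.1055] x 0.69 y -0.37
-266 F [0.5168 0.1085] x 0.71 y -0.29
-271 F [0.5227 0.1103] x 0.59 y -0.19
-275 F [0.5275 0.1114] x 0.48 y -0.11
-286 F [0.5403 0.1129] x 1.28 y -0.15
```

Call:
jog_arm(motion=[{"x": 0.7,"y": -0.3,"z": 0,"ax": 0,"ay": 0,"az": 0},{"x": 0.7,"y": -0.35,"z": 0,"ax": 0,"ay": 0,"az": 0},{"x": 0.7,"y": -0.3,"z": 0,"ax": 0,"ay": 0,"az": 0},{"x": 0.6,"y": -0.2,"z": 0,"ax": 0,"ay": 0,"az": 0},{"x": 0.45,"y": -0.1,"z": 0,"ax": 0,"ay": 0,"az": 0}])

```text
time_s: 8.15
tool_pos: [0.5281, 0.1092, 0.1179]
tool_rot: [-180.0, 0.0, 0.1]
force: [-1.4, 0.7, -0.7]
grip_width: 0.0007
grasp_force: 1.2
```

Call:
jog_arm(motion=[{"x": -1.8,"y": 0,"z": 0,"ax": 0,"ay": 0,"az": 0},{"x": -1.8,"y": 0,"z": -1,"ax": 0,"ay": 0,"az": 0},{"x": 0,"y": 0,"z": -3.5,"ax": 0,"ay": 0,"az": 0},{"x": 0,"y": 0,"z": -3.5,"ax": 0,"ay": 0,"az": 0},{"x": 0,"y": 2.5,"z": -2.4,"ax": 0,"ay": 0,"az": 0}])

```text
time_s: 8.65
tool_pos: [0.4933, 0.0873, 0.2254]
tool_rot: [-179.9, -0.4, 0.4]
force: [0.8, -0.3, 0.2]
grip_width: 0.0005
grasp_force: 0.0
```

Call:
jog_arm(motion=[{"x": 0,"y": 3.5,"z": 0,"ax": 0,"ay": 0,"az": 0},{"x": 0,"y": 3.5,"z": 0,"ax": 0,"ay": 0,"az": 0},{"x": 0,"y": 3.5,"z": 0,"ax": 0,"ay": 0,"az": 0},{"x": 0,"y": 0,"z": 0,"ax": 0,"ay": 0,"az": 0},{"x": 0,"y": 0,"z": 0,"ax": 0,"ay": 0,"az": 0}])

```text
time_s: 9.15
tool_pos: [0.4927, -0.0222, 0.2225]
tool_rot: [180.0, -0.1, -0.1]
force: [0.2, 0.7, -0.6]
grip_width: 0.0005
grasp_force: 0.0
```

```bash
python3 - <<'E'
from h import *
import cv2
print(env.get_obs()["tool_pos"])
p=env.camera_params("wrist");im=env.read_camera("wrist")[:,:,::-1];t=env.read_camera("top")[:,:,::-1]
np.savez("w2.npz",E=p["extrinsics"])
b=np.clip(im.astype(float)*1.6,0,255).astype(np.uint8);a=cv2.imread("pics/w1.png")
z=lambda q:cv2.resize(q[60:240,40:440],None,fx=2,fy=1.6*1,interpolation=cv2.INTER_CUBIC)
cv2.imwrite("pics/w2.png",np.vstack([z(a),z(b)]));cv2.imwrite("pics/w2full.png",b);cv2.imwrite("pics/top2.png",t)
E
```

```text
[ 0.49267803 -0.02216955  0.22253012]
```

View pics/w2.png

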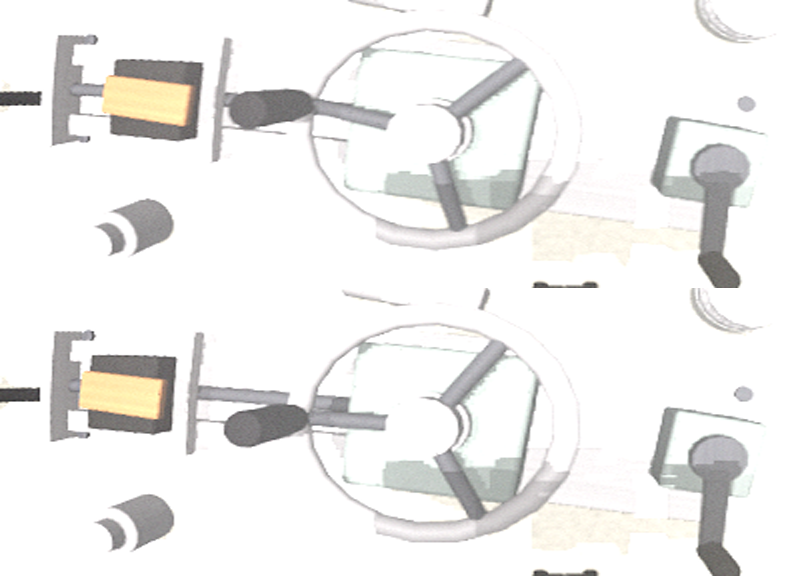

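The wrist view confirms the wheel is a little short of a full turn. The handle top is at (161.5,147.5), where it began at (165,127.5). The carriage moved left with the specimen still on it.

```bash
python3 - <<'E'
from h import *
E1=np.load("w1.npz")["E"];E2=np.load("w2.npz")["E"]
a=wray(165,127.5,.152,E1);b=wray(161.5,147.5,.152,E2)
an=lambda q:np.degrees(np.arctan2(q[1],q[0]))
print(a,b)
for w in (W,[.5425,.0395],[.5415,.0443]):
    print(an(a[:2]-w),an(b[:2]-w),np.hypot(*(a[:2]-w)))
# spoke-based check (lower spoke) at z .092 : tip px in crop
s1=wray(40+458/2,60+222/1.6,.092,E1);s2=wray(40+482/2,60+(510-288)/1.6,.092,E2)
u1=wray(40+522/2,60+65/1.6,.092,E1);u2=wray(40+503/2,60+(343-288)/1.6,.092,E2)
for p,q in((s1,s2),(u1,u2)):print(an(p[:2]-W),an(q[:2]-W))
import cv2
a=cv2.imread("pics/top2.png")[165:265,220:420]
cv2.imwrite("pics/c2.png",np.clip(cv2.resize(a,None,fx=4,fy=4,interpolation=cv2.INTER_CUBIC)*1.8,0,255).astype(np.uint8))
E
```

```text
[0.5619285  0.10546473 0.152     ] [0.54961879 0.11008384 0.152     ]
71.74920834196526 82.78525889420581 0.06682644311284805
73.58878931762669 84.24086577508263 0.06876635533359284
71.53111721786875 82.96435476550448 0.06448602377079989
-167.74131623249656 -155.9398482704605
-48.832781757832876 -36.947506926995764
```

View pics/c2.png

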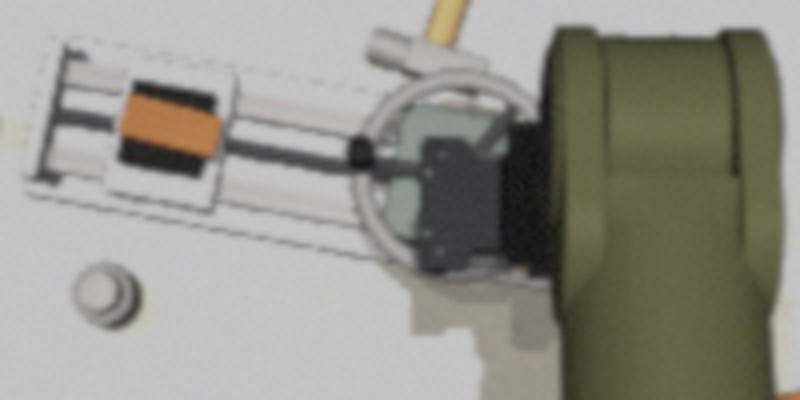

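About 11.4° remains, by handle and spokes, and the finger model agrees. The last push should end with the TCP at x ≈ 0.5413, y ≈ 0.112.

Call:
jog_arm(motion=[{"x": 0,"y": -3.5,"z": 0,"ax": 0,"ay": 0,"az": 0},{"x": 0,"y": -3.5,"z": 0,"ax": 0,"ay": 0,"az": 0},{"x": 0,"y": -3.5,"z": 0,"ax": 0,"ay": 0,"az": 0},{"x": 0,"y": -2.9,"z": 0,"ax": 0,"ay": 0,"az": 0},{"x": 0,"y": 0,"z": 0,"ax": 0,"ay": 0,"az": 0}])

```text
time_s: 9.75
tool_pos: [0.4908, 0.1199, 0.2226]
tool_rot: [-179.8, -0.1, 0.7]
force: [-0.2, 0.5, 0.2]
grip_width: 0.0006
grasp_force: 0.0
```

Call:
jog_arm(motion=[{"x": 0,"y": 0,"z": 3.5,"ax": 0,"ay": 0,"az": 0},{"x": 0,"y": 0,"z": 3.5,"ax": 0,"ay": 0,"az": 0},{"x": 0,"y": 0,"z": 3.4,"ax": 0,"ay": 0,"az": 0},{"x": 0,"y": 0,"z": 0,"ax": 0,"ay": 0,"az": 0},{"x": 0,"y": 0,"z": 0,"ax": 0,"ay": 0,"az": 0}])

```text
time_s: 10.25
tool_pos: [0.4917, 0.1132, 0.1185]
tool_rot: [-180.0, 0.0, 0.1]
force: [-0.2, 0.5, 0.9]
grip_width: 0.0007
grasp_force: 0.0
```

Call:
jog_arm(motion=[{"x": 1.7,"y": 0.2,"z": 0,"ax": 0,"ay": 0,"az": 0},{"x": 1.6,"y": 0,"z": 0,"ax": 0,"ay": 0,"az": 0},{"x": 0.6,"y": 0,"z": 0,"ax": 0,"ay": 0,"az": 0},{"x": 0.6,"y": 0,"z": 0,"ax": 0,"ay": 0,"az": 0},{"x": 0.2,"y": 0,"z": 0,"ax": 0,"ay": 0,"az": 0}])

```text
time_s: 10.75
tool_pos: [0.5389, 0.1106, 0.1189]
tool_rot: [180.0, -0.0, 0.1]
force: [-2.8, -2.2, 1.8]
grip_width: 0.0004
grasp_force: 1.6
```

Call:
jog_arm(motion=[{"x": 0.15,"y": -0.1,"z": 0,"ax": 0,"ay": 0,"az": 0},{"x": 0.1,"y": 0,"z": 0,"ax": 0,"ay": 0,"az": 0},{"x": 0,"y": 0,"z": 0,"ax": 0,"ay": 0,"az": 0},{"x": 0,"y": 0,"z": 0,"ax": 0,"ay": 0,"az": 0},{"x": 0,"y": 0,"z": 0,"ax": 0,"ay": 0,"az": 0}])

```text
time_s: 11.25
tool_pos: [0.5409, 0.1121, 0.118]
tool_rot: [180.0, 0.0, 0.1]
force: [-2.5, 0.4, 1.7]
grip_width: 0.0005
grasp_force: 1.3
```

Call:
jog_arm(motion=[{"x": -2.4,"y": 0,"z": 0,"ax": 0,"ay": 0,"az": 0},{"x": -2.5,"y": 0,"z": -1,"ax": 0,"ay": 0,"az": 0},{"x": 0,"y": 0,"z": -3.5,"ax": 0,"ay": 0,"az": 0},{"x": 0,"y": 0,"z": -3.5,"ax": 0,"ay": 0,"az": 0},{"x": 0,"y": 2.5,"z": -2.4,"ax": 0,"ay": 0,"az": 0}])

```text
time_s: 11.75
tool_pos: [0.4932, 0.0909, 0.2249]
tool_rot: [-179.9, -0.3, 0.5]
force: [0.2, -0.3, -0.2]
grip_width: 0.0006
grasp_force: 0.0
```

Call:
jog_arm(motion=[{"x": 0,"y": 3.5,"z": 0,"ax": 0,"ay": 0,"az": 0},{"x": 0,"y": 3.5,"z": 0,"ax": 0,"ay": 0,"az": 0},{"x": 0,"y": 3.5,"z": 0,"ax": 0,"ay": 0,"az": 0},{"x": 0,"y": 0,"z": 0,"ax": 0,"ay": 0,"az": 0},{"x": 0,"y": 0,"z": 0,"ax": 0,"ay": 0,"az": 0}])

```text
time_s: 12.25
tool_pos: [0.4928, -0.0186, 0.2221]
tool_rot: [-180.0, -0.1, -0.0]
force: [-0.5, 0.4, 0.8]
grip_width: 0.0004
grasp_force: 0.0
```

```bash
python3 - <<'E'
from h import *
import cv2
print(env.get_obs()["tool_pos"])
p=env.camera_params("wrist");im=env.read_camera("wrist")[:,:,::-1]
np.savez("w3.npz",E=p["extrinsics"])
b=np.clip(im.astype(float)*1.6,0,255).astype(np.uint8);a=cv2.imread("pics/w1.png")
z=lambda q:cv2.resize(q[60:240,40:440],None,fx=2,fy=1.6*1,interpolation=cv2.INTER_CUBIC)
cv2.imwrite("pics/w3.png",np.vstack([z(a),z(b)]));cv2.imwrite("pics/w3full.png",b)
E
```

```text
[ 0.49281492 -0.01863565  0.22207628]
```

View pics/w3.png

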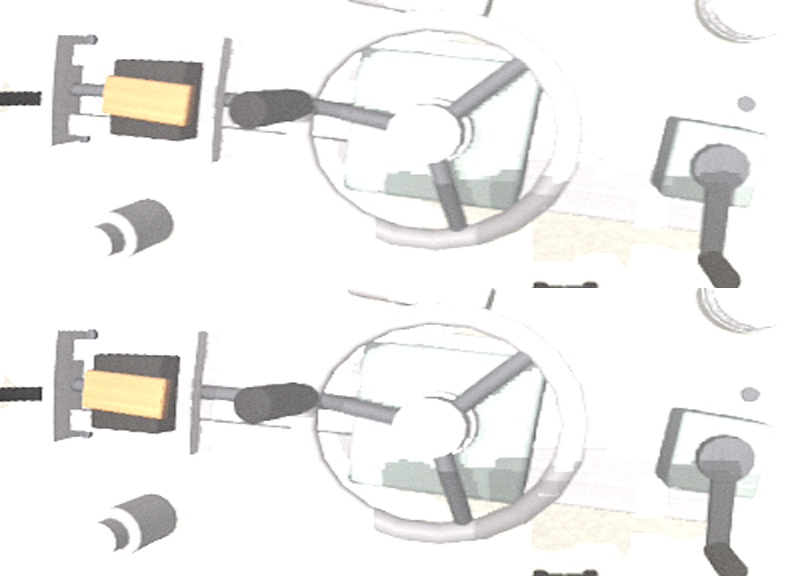

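The handle is back at nearly the same place, (254,115) in the crop against (250,108) with the camera shifted about (+5,+5). I'll put a number on the residual by unwarping both pictures onto the wheel plane and correlating them.

```bash
python3 - <<'E'
from h import *
import cv2
p=env.camera_params("wrist");f,cx,cy=p["fx"],p["cx"],p["cy"]
def polar(name,E,c,z=.092):
    ang=np.radians(np.arange(0,360,.25));rr=np.linspace(.022,.056,40)
    A,R=np.meshgrid(ang,rr,indexing="ij")
    P=np.stack([c[0]+R*np.cos(A),c[1]+R*np.sin(A),0*A+z],-1)@E[:3,:3].T+E[:3,3]
    th=np.arctan2(np.hypot(P[...,0],P[...,1]),-P[...,2]);h=np.hypot(P[...,0],P[...,1])
    u=cx+f*th*P[...,0]/h;v=cy-f*th*P[...,1]/h
    return cv2.GaussianBlur(cv2.remap(cv2.cvtColor(cv2.imread(name),6),u.astype(np.float32),v.astype(np.float32),1).astype(np.float32),(3,3),0)
for c in (W,[.5415,.039]):
  a=polar("pics/w1.png",np.load("w1.npz")["E"],c)
  for n in "23":
    b=polar(f"pics/w{n}full.png",np.load(f"w{n}.npz")["E"],c)
    w=(a.mean(1),b.mean(1))
    # dark spoke centroids
    out=[]
    for q in w:
        o=[]
        for g in (75,-48,-166):
            for _ in range(6):
                d=np.arange(-12,12.1,.25);x=(g+d)%360;y=np.interp(x,np.arange(0,360,.25),q,period=360)
                k=np.clip(np.percentile(y,80)-y,0,None);g=g+(k*d).sum()/k.sum()
            o.append(round(g,1))
        out.append(o)
    print(n,out,np.round(np.subtract(out[1],out[0]),1))
E
```

```text
2 [[np.float64(72.2), np.float64(-48.6), np.float64(-167.3)], [np.float64(81.2), np.float64(-37.1), np.float64(-158.1)]] [ 9.  11.5  9.2]
3 [[np.float64(72.2), np.float64(-48.6), np.float64(-167.3)], [np.float64(72.1), np.float64(-47.9), np.float64(-169.5)]] [-0.1  0.7 -2.2]
2 [[np.float64(73.8), np.float64(-46.3), np.float64(-171.3)], [np.float64(82.9), np.float64(-34.2), np.float64(-162.3)]] [ 9.1 12.1  9. ]
3 [[np.float64(73.8), np.float64(-46.3), np.float64(-171.3)], [np.float64(73.9), np.float64(-45.7), np.float64(-173.7)]] [ 0.1  0.6 -2.4]
```

The wheel is within about 1° of one full turn. Next is the lock: stub at about (0.454,-0.103), approached from its +y side.

Call:
jog_arm(motion=[{"x": -2,"y": 1.8,"z": 0,"ax": 0,"ay": 0,"az": 0},{"x": -1.9,"y": 1.6,"z": 0,"ax": 0,"ay": 0,"az": 0},{"x": 0,"y": 0,"z": 0,"ax": 0,"ay": 0,"az": 0},{"x": 0,"y": 0,"z": 3,"ax": 0,"ay": 0,"az": 0},{"x": 0,"y": 0,"z": 3.5,"ax": 0,"ay": 0,"az": 0}])

```text
time_s: 12.8
tool_pos: [0.4557, -0.0507, 0.158]
tool_rot: [179.9, -0.3, 0.2]
force: [0.9, -0.7, -0.2]
grip_width: 0.0007
grasp_force: 0.0
```

Call:
jog_arm(motion=[{"x": 0,"y": 0,"z": 3.5,"ax": 0,"ay": 0,"az": 0},{"x": 0,"y": 0,"z": 3.4,"ax": 0,"ay": 0,"az": 0},{"x": 0,"y": 0,"z": 0,"ax": 0,"ay": 0,"az": 0},{"x": 0,"y": 0,"z": 0,"ax": 0,"ay": 0,"az": 0},{"x": 0,"y": 0,"z": 0,"ax": 0,"ay": 0,"az": 0}])

```text
time_s: 13.3
tool_pos: [0.4553, -0.0516, 0.09]
tool_rot: [180.0, -0.2, 0.2]
force: [0.0, 0.0, -0.0]
grip_width: 0.0009
grasp_force: 0.0
```

```bash
cat > l.py <<'E'
from h import *
P=np.array([.5198,-.1025])
def FL(th,r=.008,R=.065):
    a=np.radians(th);H=P+R*np.array([np.cos(a),np.sin(a)]);t=np.array([-np.sin(a),np.cos(a)])
    for d in np.arange(.05,.01,-.0001):
        if np.hypot(*np.maximum(np.abs(d*t)-[HX,HY],0))<=r: return H-d*t
o=env.get_obs();c=o["tool_pos"][:2];print(o["tool_pos"].round(4),o["force"].round(1))
for th in (180,190,200,210,220,230,235,240,243):
    f=FL(th);d=(f-c)*100;print(th,f.round(4),"x %.2f y %.2f"%(d[0],-d[1]));c=f
E
python3 l.py
```

```text
[ 0.4553 -0.0516  0.09  ] [ 0.  0. -0.]
180 [ 0.4548 -0.0795] x -0.05 y 2.79
190 [ 0.4517 -0.0908] x -0.31 y 1.13
200 [ 0.4504 -0.1018] x -0.14 y 1.10
210 [ 0.4507 -0.1127] x 0.03 y 1.09
220 [ 0.4538 -0.125 ] x 0.32 y 1.22
230 [ 0.4606 -0.1376] x 0.67 y 1.27
235 [ 0.4651 -0.1435] x 0.45 y 0.59
240 [ 0.4698 -0.1487] x 0.47 y 0.52
243 [ 0.4728 -0.1515] x 0.30 y 0.28
```

Call:
jog_arm(motion=[{"x": -0.1,"y": 1.8,"z": 0,"ax": 0,"ay": 0,"az": 0},{"x": -0.1,"y": 1.0,"z": 0,"ax": 0,"ay": 0,"az": 0},{"x": -0.2,"y": 0.8,"z": 0,"ax": 0,"ay": 0,"az": 0},{"x": -0.1,"y": 0.8,"z": 0,"ax": 0,"ay": 0,"az": 0},{"x": 0,"y": 0.6,"z": 0,"ax": 0,"ay": 0,"az": 0}])

```text
time_s: 13.8
tool_pos: [0.4491, -0.1023, 0.0887]
tool_rot: [-180.0, -0.1, 0.1]
force: [1.1, 2.6, 1.0]
grip_width: 0.0004
grasp_force: 1.2
```

```bash
python3 l.py
```

```text
[ 0.4491 -0.1023  0.0887] [1.1 2.6 1. ]
180 [ 0.4548 -0.0795] x 0.57 y -2.28
190 [ 0.4517 -0.0908] x -0.31 y 1.13
200 [ 0.4504 -0.1018] x -0.14 y 1.10
210 [ 0.4507 -0.1127] x 0.03 y 1.09
220 [ 0.4538 -0.125 ] x 0.32 y 1.22
230 [ 0.4606 -0.1376] x 0.67 y 1.27
235 [ 0.4651 -0.1435] x 0.45 y 0.59
240 [ 0.4698 -0.1487] x 0.47 y 0.52
243 [ 0.4728 -0.1515] x 0.30 y 0.28
```

At about 200° and in contact.

Call:
jog_arm(motion=[{"x": 0.1,"y": 0.9,"z": 0,"ax": 0,"ay": 0,"az": 0},{"x": 0.2,"y": 0.7,"z": 0,"ax": 0,"ay": 0,"az": 0},{"x": 0.2,"y": 0.7,"z": 0,"ax": 0,"ay": 0,"az": 0},{"x": 0.3,"y": 0.6,"z": 0,"ax": 0,"ay": 0,"az": 0},{"x": 0.35,"y": 0.6,"z": 0,"ax": 0,"ay": 0,"az": 0}])

```text
time_s: 14.3
tool_pos: [0.4614, -0.1359, 0.0881]
tool_rot: [-179.9, -0.1, 0.2]
force: [2.5, 6.2, 0.5]
grip_width: 0.0007
grasp_force: 2.9
```

Call:
jog_arm(motion=[{"x": 0.25,"y": 0.35,"z": 0,"ax": 0,"ay": 0,"az": 0},{"x": 0.25,"y": 0.3,"z": 0,"ax": 0,"ay": 0,"az": 0},{"x": 0.2,"y": 0.2,"z": 0,"ax": 0,"ay": 0,"az": 0},{"x": 0.2,"y": 0.2,"z": 0,"ax": 0,"ay": 0,"az": 0},{"x": 0,"y": 0,"z": 0,"ax": 0,"ay": 0,"az": 0}])

```text
time_s: 14.8
tool_pos: [0.4663, -0.1464, 0.0872]
tool_rot: [-179.9, 0.4, 0.1]
force: [-5.7, 6.3, 4.5]
grip_width: 0.0004
grasp_force: 4.1
```

```bash
python3 l.py | head -1
```

```text
[ 0.4663 -0.1464  0.0872] [-5.7  6.3  4.5]
```

Call:
jog_arm(motion=[{"x": 0.3,"y": 0.05,"z": 0,"ax": 0,"ay": 0,"az": 0},{"x": 0.2,"y": 0.05,"z": 0,"ax": 0,"ay": 0,"az": 0},{"x": 0,"y": 0,"z": 0,"ax": 0,"ay": 0,"az": 0},{"x": 0,"y": 0,"z": 0,"ax": 0,"ay": 0,"az": 0},{"x": 0,"y": 0,"z": 0,"ax": 0,"ay": 0,"az": 0}])

```text
time_s: 15.3
tool_pos: [0.4671, -0.1463, 0.0865]
tool_rot: [-179.8, 0.9, 0.1]
force: [-15.6, 8.2, 11.2]
grip_width: 0.0005
grasp_force: 9.0
```

The force climbed to 20 N with almost no motion, so the lever is on its stop. I'll back off, rise and check.

Call:
jog_arm(motion=[{"x": -0.8,"y": -0.5,"z": 0,"ax": 0,"ay": 0,"az": 0},{"x": -1.2,"y": -1.5,"z": 0,"ax": 0,"ay": 0,"az": 0},{"x": 0,"y": -2,"z": 0,"ax": 0,"ay": 0,"az": 0},{"x": 0,"y": 0,"z": -3,"ax": 0,"ay": 0,"az": 0},{"x": 0,"y": 0,"z": -4,"ax": 0,"ay": 0,"az": 0}])

```text
time_s: 15.8
tool_pos: [0.4521, -0.109, 0.1572]
tool_rot: [180.0, 0.2, 0.1]
force: [0.7, -1.0, 0.2]
grip_width: 0.0004
grasp_force: 0.0
```

Call:
jog_arm(motion=[{"x": 1,"y": 0,"z": -4,"ax": 0,"ay": 0,"az": 0},{"x": 1.5,"y": -2,"z": -3,"ax": 0,"ay": 0,"az": 0},{"x": 1.5,"y": -3,"z": 0,"ax": 0,"ay": 0,"az": 0},{"x": 0,"y": 0,"z": 0,"ax": 0,"ay": 0,"az": 0},{"x": 0,"y": 0,"z": 0,"ax": 0,"ay": 0,"az": 0}])

```text
time_s: 16.3
tool_pos: [0.4939, -0.0591, 0.228]
tool_rot: [179.9, -0.0, 0.2]
force: [-1.6, -0.9, 1.2]
grip_width: 0.0006
grasp_force: 0.0
```

```bash
python3 - <<'E'
from h import *
import cv2
o=env.get_obs();print(o["tool_pos"],o["force"])
p=env.camera_params("wrist");im=env.read_camera("wrist")[:,:,::-1]
np.savez("w4.npz",E=p["extrinsics"])
cv2.imwrite("pics/w4.png",np.clip(im.astype(float)*1.6,0,255).astype(np.uint8))
E
```

```text
[ 0.49392175 -0.05913504  0.22796833] [-1.60591213 -0.94270658  1.20766071]
```

View pics/w4.png

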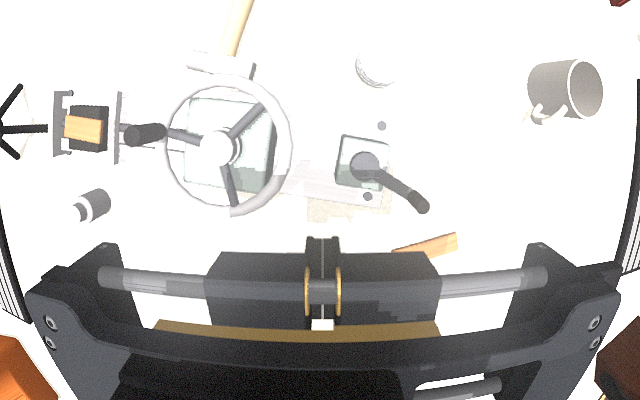

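The lever has swung over, with its pivot at (366,165) and stub top at (421,204). The handle top is at about (133,136), and everything else is where it was. I'll check both angles.

```bash
python3 - <<'E'
from h import *
E=np.load("w4.npz")["E"];E1=np.load("w1.npz")["E"]
l=wray(365,164,.078,E);k=wray(421,204,.108,E);h=wray(133,136,.152,E)
d=(k-l);print(l,k,np.hypot(d[0],d[1]),np.degrees(np.arctan2(d[1],d[0]))%360);print(h,wray(165,127.5,.152,E1))
E
```

```text
[ 0.52027252 -0.10374506  0.078     ] [ 0.48675853 -0.15758458  0.108     ] 0.06341831252587518 238.09858921977565
[0.56166053 0.10542033 0.152     ] [0.5619285  0.10546473 0.152     ]
```

```bash
python3 -c "
from cell import env
print(env.sign_off())"
```

```text
the job is handed in; nothing more can be done
None
```

I turned the wheel one full clockwise turn (handle within about 1° of where it began), then pushed the lock lever to its stop; I handed in at about 16 s with the arm clear and nothing else visibly moved.

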